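# Dispense a cedar ball into the entry dish

## Robot

A 6-joint arm with a two-finger parallel gripper is mounted at the origin on the work surface. World frame = base frame: x ahead of the robot, y to its left, z up, the work surface at z = 0. Lengths are in mm, angles in rad, forces in N, time in s.
With the tool pointing down it reaches from about 400 to 925 mm from the base axis. Payload 12.5 kg.
Tool frame: the origin (TCP) lies on the centre line of the jaws, within the pads' length; the fingertips stand 17 mm ahead of it and the grasp point (between the pads) lies 2 mm behind it; z points along the fingers, y is the line along which they close (so a half turn about z gives the same grasp; the last joint's range is limited). The gripper opens to 95 mm and grips with 3 to 60 N. Pads are 20 mm wide; open, the fingers measure 119 mm over their backs; the gripper's body (75 mm by 180 mm) begins 59 mm behind the grasp point.
Start: joints at [1.025, 0.491, 1.559, -0, 1.092, -0.106], TCP at [266.085, 565.547, 231.661] pointing down, gripper open.
Joint ranges: [-3.1, 3.1], [-0.84, 2.19], [0.05, 2.79], [-1.13, 4.28], [0.06, 2.93], [-2.69, 2.69]. Speed limits (rad/s): [2.22, 2.22, 2.79, 3.14, 3.14, 3.14].

## Interface

Orientations are given as [roll, pitch, yaw] about the fixed x, y, z axes, in that order (R = Rz(yaw) Ry(pitch) Rx(roll)).
In Python, from cell import env gives the robot as it stands.
- The arm moves only by the tool drive_tool, never from a script. Its argument "deltas" is text: rows parted by semicolons, each of 4 numbers parted by spaces: the shift along the world's x, y, z normalised to -1 to 1, where 1 is 100 mm, then the turn about the world's z normalised to -1 to 1, where 1 is 180 degrees. A call has 1 to 10 rows; each row shifts and turns the commanded pose from where the row before left it; what a row does not reach is not made up. A row lasts 1/12 s, in which the tool goes at most 41.7 mm and 7.16 degrees, less where a joint would pass 70% of its speed; a pose out of reach is approached as far as the arm can. A call with a number of a shift or a turn outside -1 to 1 is refused whole. A call with a gripper value outside its range is refused whole. "gripper" is the closure, from 0 (fully open) to 1 (shut), set as the call begins (left out, the last holds). The fingers move at their own pace and stop on an object; the grip force is fixed at half the most. Time passes only in rows, so rows that do not move let the fingers close. It gives the time, the measured TCP pose, the force, the opening and the grip force at its end, in the units of the state.
- env.state(): the state, without advancing time (a new reading comes with each control period).
- env.read_camera(name): name is "scene" or "top"; returns (picture, depth): 480x640x3 uint8, red, green, blue; 480x640 float32, mm along the optical axis (not along the pixel's ray), 0 where there is no reading.
- env.camera_params(name): a dict with "mtx" (3x3 intrinsics, pixels), "camera_from_world" (4x4, takes a point from world to camera coordinates). Camera axes: x right, y down, z forward; pixel columns grow to the right and rows downward; lengths in mm; the calibration is good to about 2 mm. A picture is of the moment at which its call begins. camera_params takes no time and is no camera call.
- env.job_done(): hands the job in; it is judged then, once.
The state is a dict: "t": time; "joints": joint angles; "qvel": joint speeds; "tau": joint torques, N m; "eef_pos": TCP position; "tcp_rot": TCP orientation; "ft_force": force on the tool from outside, world axes, zero at the start; "moment": the same for the moment, N m; "opening": opening from 0.0 (shut) to 1.0 (fully open); "grip_force": force on a finger pad.
Only numpy, scipy, OpenCV 4.12 (cv2) and the standard library are available. Lean on these libraries where they do the work, as an engineer would, in place of code of your own. Each camera call takes 0.05 s, during which the arm holds its last target. There are 200 camera calls.

## Task

Push the mustard dish along the shelf, without lifting it, until it stands centred under the end of the cedar-ball dispenser's chute. Then press down the red end of the rocking lever so that its other end lifts the gate and the ball rolls into the dish by itself, and let the lever come back up. Do not touch the ball, and leave the other things on the shelf where they are.

Things in the scene. Friction and masses are not known exactly. Their poses are not given: they have to be found in the camera images.
- dispenser: fixed wooden dispenser; origin on the shelf under the chute's centre line, z up. Its open chute (46 mm wide outside, 36 inside) runs along its y axis, falling to -y, from y = +85 mm to the lip at y = -135 mm. The body below ends at y = -82 mm, so the chute's end overhangs. The lever lies along x at y = -30 mm: pivot at x = -80 mm, 100 mm high, between cheeks 110 mm high; foot 12 mm high.
- drop_spot (a point): point on the shelf, on the chute's centre line and 35 mm beyond its lip (dispenser x = 0, y = -170 mm): the dish's centre belongs here. A few millimetres off does no harm, 20 mm still works. Its axes are the dispenser's.
- dish: loose round mustard ceramic dish, 130 mm across the rim, 112 mm across the foot, 30 mm high, wall 5 mm, inner floor 7 mm up, about 0.28 kg. Origin at the centre of its underside, z up. It starts 10 to 17 cm from the drop spot, on the open side of the chute, with nothing in between; it slides under a push of 1 to 4 N.
- lever (a joint): tilt of the rocking lever in rad: 0 at rest (red pad up, gate down), 0.40 at its stop (pad 25 mm lower, gate edge about 33 mm higher). The ball is let through above about 0.28. A spring brings it back to 0; at the pad it takes about 2 N to start and 5 N to reach the stop.
- lever_pad (a point): centre of the top face of the red press pad, 44 mm along the dispenser's x by 40 mm along its y, at dispenser x = -145 mm, y = -30 mm, 106 mm above the shelf at rest. The pad moves with the lever.
- ball_center (a point): centre of the loose cedar ball, 28 mm in diameter, 20 g, waiting in the chute just above the gate, about 78 mm above the shelf. It rolls out and down into the dish in about a second once the gate is up.
- charging_stand: bystander: charcoal charging stand, 90 x 80 mm, 125 mm high, loose. Origin under its centre.
- lock_key: bystander: folding steel bike-lock key lying flat, 70 x 28 x 7 mm, loose. Origin under its centre.
- sunglasses_case: bystander: clear plastic sunglasses case with a flip-top lid, 68 x 167 x 46 mm, loose. Origin under its centre.
- wood_box: bystander: small closed wooden box, 84 x 104 x 55 mm, loose. Origin under its centre.
- bike_bell: bystander: brass bike bell, 48 mm across, 36 mm high, loose. Origin under its centre.
- lotion: bystander: white bottle, 48 mm across, 110 mm high, loose. Origin under its centre.
- wallet: bystander: brown wallet lying flat, 75 x 105 x 14 mm, loose. Origin under its centre.
- chute_lip (a point): middle of the lower end of the chute floor, 43 mm above the shelf (underside 38 mm, side walls up to 61 mm): the ball leaves here towards the dispenser's -y. The dish's rim passes below it.
Mind the look-alikes: they are no part of the job. Of the things that look like the dish, the smallest one is meant.

How it is judged:
By the outcome, as a careful person would: the job done as asked, in the order asked, and still so for the second after the job is handed in, with the robot touching nothing.
It also fails if it takes over 53 s, if anything falls off the work surface, if the arm or the gripper's body presses on something with over 40 N, if the wrist force passes 120 N, or if a joint passes its speed limit or range.

## Working session

There is one attempt and no reset: what is moved stays moved. The work goes in short steps, Python scripts to look and compute and a tool call to move; the robot and the scene stay as the last step left them, time stands still between calls to the robot, and variables do not carry over. Pictures are saved under pics/ and viewed, at most 10 in all, crops included, and the job is handed in when it is done.

Besides the shell and the picture viewer there is one more tool, called after "Emit:" by a JSON object that holds its "op" and its "data", one argument or row to a line. drive_tool: Moves the arm, as the interface text tells. Its arguments: {"type":"object","properties":{"deltas":{"type":"string"},"gripper":{"type":"number"}},"required":["deltas"]}

```bash
mkdir -p pics; cat > h.py <<'E'
import numpy as np, cv2
from cell import env
def grab(n,tag):
    p,d=env.read_camera(n); cv2.imwrite(f'pics/{tag}.png',p[:,:,::-1]); np.savez(f'pics/{tag}.npz',p=p,d=d); return p,d
def pts(n,d):
    c=env.camera_params(n); K=np.array(c['mtx']);T=np.linalg.inv(np.array(c['camera_from_world']))
    v,u=np.mgrid[:480,:640]; P=np.stack([(u-K[0,2])/K[0,0]*d,(v-K[1,2])/K[1,1]*d,d],-1)
    return P@T[:3,:3].T+T[:3,3]
def ray(n,u,v,z):
    c=env.camera_params(n); K=np.array(c['mtx']);T=np.linalg.inv(np.array(c['camera_from_world']))
    r=T[:3,:3]@np.linalg.inv(K)@np.array([u,v,1.]); o=T[:3,3]; return o+r*(z-o[2])/r[2]
E
python3 - <<'E'
from h import *
grab('top','t0');grab('scene','s0')
for n in('top','scene'):
    c=env.camera_params(n);print(np.round(np.linalg.inv(c['camera_from_world'])[:3,3]))
print(env.state())
E
```

```text
[ 304.   -3. 1330.]
[1258. -353. 1024.]
{'t': 0.1, 'joints': array([ 1.02541985e+00,  4.91494334e-01,  1.55937195e+00, -7.04910703e-06,
        1.09169119e+00, -1.05585698e-01]), 'qvel': array([-0.00104546, -0.00140847, -0.00274581, -0.00090035,  0.00176051,
        0.00019255]), 'tau': array([ 1.63714940e-03, -6.13630629e+01, -2.58603412e+01,  6.92889467e-02,
        4.70624655e-02, -8.24103768e-05]), 'eef_pos': array([265.96852327, 565.37654043, 231.1289493 ]), 'tcp_rot': array([-3.14063255e+00, -9.54641225e-05,  2.70180508e+00]), 'ft_force': array([-0.20326992,  0.15172921,  0.17758892]), 'moment': array([-0.0041097 ,  0.03206765, -0.0085024 ]), 'grip_force': 0.0, 'opening': 1.004101303385169}
```

View pics/t0.png

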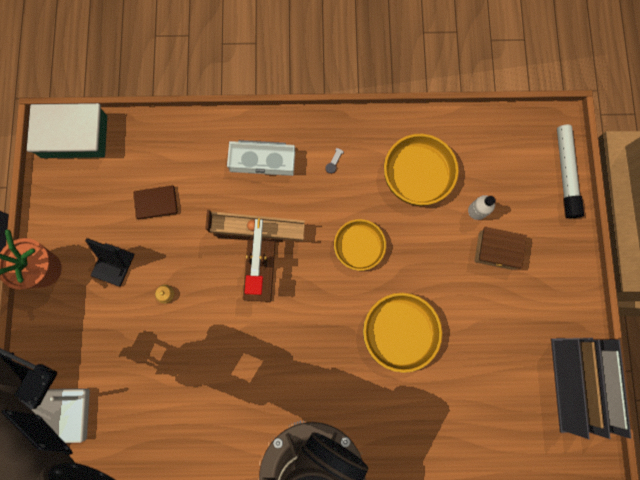

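View pics/s0.png

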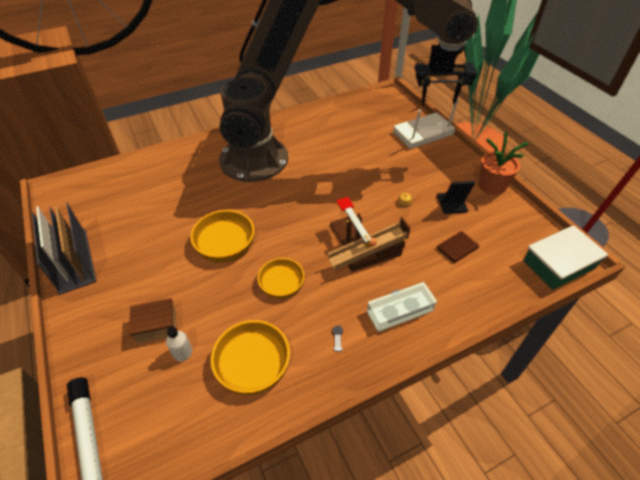

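The pictures show three mustard dishes in the top view: (360,245), (421,170) and (403,332). The smallest is (360,245), which is (281,278) in the scene view, so that is my choice. In the top view the chute runs from (208,222) to the lip at about (305,231), and the red pad is at (254,285). Next I measure all of these.

```bash
cat > m.py <<'E'
from h import *
import sys
tag=sys.argv[1]
def blobs(n,f):
    z=np.load(f);p,d=z['p'],z['d'];P=pts(n,d);h=cv2.cvtColor(p,cv2.COLOR_RGB2HSV)
    for nm,m in(('yel',(abs(h[...,0].astype(int)-22)<5)&(h[...,1]>200)&(h[...,2]>110)),('red',((h[...,0]<4)|(h[...,0]>176))&(h[...,1]>200)&(h[...,2]>130))):
        k,l,s,c=cv2.connectedComponentsWithStats(m.astype(np.uint8))
        for i in range(1,k):
            if s[i,4]<60: continue
            q=P[(l==i)&(d>0)]
            if nm=='yel':
                e=cv2.fitEllipse(max(cv2.findContours((l==i).astype(np.uint8),0,1)[0],key=len))
                hi=np.percentile(q[:,2],97); r=q[q[:,2]>hi-6]
                cc,rr=cv2.minEnclosingCircle(r[:,:2].astype(np.float32))
                print(n,nm,s[i,4],np.round(c[i]),'rimz',hi.round(1),'circ',np.round(cc),round(rr),'ellray',ray(n,*e[0],30).round(1) if n=='top' else '')
            else: 
                b=cv2.minAreaRect(q[:,:2].astype(np.float32)); print(n,nm,s[i,4],np.round(c[i]),'med',np.median(q,0).round(1),'rect',np.round(b[0],1),np.round(b[1],1),round(b[2],1))
blobs('top',f'pics/t{tag}.npz');blobs('scene',f'pics/s{tag}.npz')
E
python3 m.py 0; python3 - <<'E'
from h import *
z=np.load('pics/t0.npz');P=pts('top',z['d']);
# chute: dispenser points, z>25 in region
m=np.zeros((480,640),bool);m[205:248,200:325]=1
Q=P[m&(P[...,2]>34)&(z['d']>0)];print(len(Q),Q.min(0).round(),Q.max(0).round())
for y0 in np.arange(Q[:,1].min()//10*10,Q[:,1].max(),10):
    r=Q[(Q[:,1]>=y0)&(Q[:,1]<y0+10)]
    if len(r)>3: print(y0,len(r),r[:,0].min().round(),r[:,0].max().round(),'zmin/max',r[:,2].min().round(),r[:,2].max().round())
# overview: things heights around
i=cv2.resize(z['p'][190:310,190:400],None,fx=3.8,fy=3.8,interpolation=2);cv2.imwrite('pics/crop1.png',i[:,:,::-1])
E
```

```text
top yel 4026 [421. 170.] rimz 44.5 circ [ 735. -283.] 94 ellray [ 736.4 -285.3   30. ]
top yel 2009 [360. 245.] rimz 31.5 circ [ 546. -124.] 64 ellray [ 544.5 -124.4   30. ]
top yel 4611 [403. 331.] rimz 44.8 circ [ 330. -218.] 93 ellray [ 328.8 -220.1   30. ]
top red 303 [253. 285.] med [439.8 130.7 105.9] rect [441.  130.1] [38.6 41.6] 85.5
scene yel 2360 [222. 234.] rimz 44.1 circ [ 332. -220.] 96 ellray 
scene yel 1384 [280. 277.] rimz 30.7 circ [ 549. -129.] 65 ellray 
scene yel 4494 [250. 357.] rimz 44.3 circ [ 737. -287.] 94 ellray 
scene red 114 [344. 203.] med [442.2 125.4 105.2] rect [443.3 126.9] [38. 38.] 86.6
2225 [528.  12.  34.] [619. 242. 123.]
10.0 39 556.0 602.0 zmin/max 40.0 66.0
20.0 88 556.0 601.0 zmin/max 40.0 67.0
30.0 89 557.0 604.0 zmin/max 38.0 73.0
40.0 83 558.0 604.0 zmin/max 42.0 71.0
50.0 81 558.0 605.0 zmin/max 42.0 71.0
60.0 83 559.0 606.0 zmin/max 46.0 72.0
70.0 89 560.0 605.0 zmin/max 34.0 77.0
80.0 88 561.0 607.0 zmin/max 34.0 78.0
90.0 86 561.0 607.0 zmin/max 37.0 79.0
100.0 94 562.0 608.0 zmin/max 36.0 82.0
110.0 160 528.0 609.0 zmin/max 36.0 112.0
120.0 120 528.0 609.0 zmin/max 65.0 112.0
130.0 86 529.0 611.0 zmin/max 39.0 106.0
140.0 80 564.0 611.0 zmin/max 34.0 95.0
150.0 104 565.0 613.0 zmin/max 35.0 90.0
160.0 92 567.0 612.0 zmin/max 46.0 93.0
170.0 92 567.0 615.0 zmin/max 39.0 93.0
180.0 106 568.0 615.0 zmin/max 37.0 96.0
190.0 99 569.0 614.0 zmin/max 35.0 96.0
200.0 101 569.0 617.0 zmin/max 34.0 98.0
210.0 101 570.0 616.0 zmin/max 40.0 100.0
220.0 103 571.0 618.0 zmin/max 37.0 104.0
230.0 152 571.0 619.0 zmin/max 37.0 123.0
240.0 9 573.0 597.0 zmin/max 83.0 118.0
```

View pics/crop1.png

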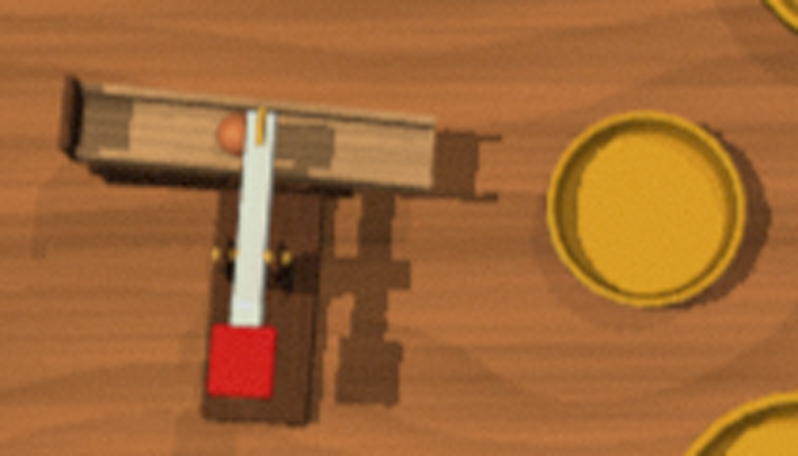

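The crop shows the dish clear to the right, the ball behind the gate at about (232,133), and the lip at about (433,155).

The measured sizes agree with the text: dish radius 65 mm, rim z 30 mm, pad z 106 mm, chute width 46 mm. The dispenser is turned so that its y axis is (0.073, 0.997). From these:

| Point | World x, y (mm) |
|---|---|
| Lip | (579, 12) |
| Drop spot | (576, −23) |
| Dish | (546, −125) |
| Push vector | (+31, +102) |

I'll put a two-finger cradle behind the dish at (520, −211), with yaw 1.28.

Emit:
{"op": "drive_tool", "data": {
  "deltas": "0.15 -0.29 0 -0.017;0.15 -0.29 0 -0.017;0.15 -0.29 0 -0.017;0.15 -0.29 0 -0.017;0.15 -0.29 0 -0.017;0.15 -0.29 0 -0.017;0.15 -0.29 0 -0.017;0.15 -0.29 0 -0.017;0.15 -0.29 0 -0.017",
  "gripper": 0.35
}}

```text
t: 0.85
eef_pos: [401.4, 303.0, 231.5]
tcp_rot: [-3.141, -0.0, 2.219]
ft_force: [-0.1, -0.1, 0.6]
opening: 0.649
grip_force: 0.0
```

Emit:
{"op": "drive_tool", "data": {
  "deltas": "0.10 -0.29 0 -0.017;0.10 -0.29 0 -0.017;0.10 -0.29 0 -0.017;0.10 -0.29 0 -0.017;0.10 -0.29 0 -0.017;0.10 -0.29 0 -0.017;0.10 -0.29 0 -0.017;0.10 -0.29 0 -0.017;0.10 -0.29 0 -0.017"
}}

```text
t: 1.6
eef_pos: [491.2, 42.0, 231.5]
tcp_rot: [-3.141, -0.0, 1.738]
ft_force: [0.6, 1.2, -0.6]
opening: 0.65
grip_force: 0.0
```

Emit:
{"op": "drive_tool", "data": {
  "deltas": "0.03 -0.29 0 -0.017;0.03 -0.29 0 -0.017;0.03 -0.29 0 -0.017;0.03 -0.29 0 -0.017;0.03 -0.29 0 -0.017;0.03 -0.29 0 -0.017;0.03 -0.29 0 -0.017;0.03 -0.29 0 -0.017;0 0 0 0;0 0 0 0"
}}

```text
t: 2.43
eef_pos: [514.8, -189.6, 231.1]
tcp_rot: [-3.141, -0.0, 1.311]
ft_force: [0.5, 0.4, 0.5]
opening: 0.648
grip_force: 0.0
```

Emit:
{"op": "drive_tool", "data": {
  "deltas": "0.05 -0.24 0 -0.011;0 0 -0.3 0;0 0 -0.3 0;0 0 -0.3 0;0 0 -0.3 0;0 0 -0.3 0;0 0 -0.3 0;0 0 -0.24 0;0 0 0 0;0 0 0 0"
}}

```text
t: 3.27
eef_pos: [519.7, -211.4, 27.3]
tcp_rot: [-3.139, -0.001, 1.28]
ft_force: [0.5, -1.2, 0.5]
opening: 0.652
grip_force: 0.0
```

```bash
python3 -c "
from h import *
grab('top','t1');grab('scene','s1');print(env.state()['eef_pos'])"; python3 m.py 1
```

```text
[ 520.71657492 -212.23644401   29.10038265]
top yel 4133 [421. 169.] rimz 44.4 circ [ 735. -283.] 94 ellray [ 736.2 -285.4   30. ]
top yel 118 [370. 225.] rimz 665.7 circ [450. -73.] 14 ellray [ 591.4 -147.6   30. ]
top yel 722 [389. 355.] rimz 46.0 circ [ 285. -193.] 76 ellray [ 274.4 -185.4   30. ]
scene yel 648 [210. 245.] rimz 44.2 circ [ 373. -258.] 108 ellray 
scene yel 1379 [281. 277.] rimz 30.3 circ [ 561. -140.] 80 ellray 
scene yel 4558 [250. 357.] rimz 44.2 circ [ 736. -287.] 94 ellray 
scene red 103 [344. 203.] med [444.7 125.4 105.6] rect [444.3 124.3] [34.2 36.2] 85.5
```

View pics/s1.png

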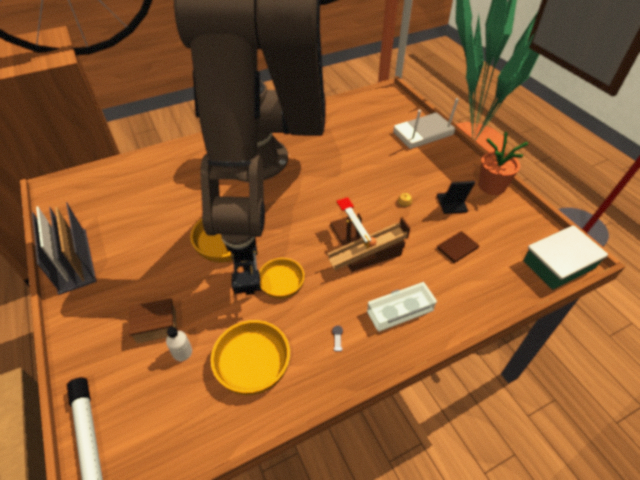

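The gripper stands behind the dish at (245,278), and the dish is unmoved at (281,277). Now I push slowly.

Emit:
{"op": "drive_tool", "data": {
  "deltas": "0.024 0.08 0 0;0.024 0.08 0 0;0.024 0.08 0 0;0.024 0.08 0 0;0.024 0.08 0 0;0.024 0.08 0 0;0.024 0.08 0 0;0.024 0.08 0 0;0.024 0.08 0 0;0.024 0.08 0 0"
}}

```text
t: 4.2
eef_pos: [544.3, -131.7, 27.7]
tcp_rot: [3.142, 0.0, 1.279]
ft_force: [-1.1, -3.5, 3.6]
opening: 0.649
grip_force: 2.1
```

Emit:
{"op": "drive_tool", "data": {
  "deltas": "0.024 0.08 0 0;0.024 0.08 0 0;0.024 0.08 0 0;0.024 0.08 0 0;0 0 0 0;0 0 0 0"
}}

```text
t: 4.7
eef_pos: [553.6, -99.7, 27.4]
tcp_rot: [-3.141, -0.0, 1.279]
ft_force: [-0.6, -0.2, 0.0]
opening: 0.649
grip_force: 0.0
```

```bash
python3 -c "
from h import *
grab('top','t2');grab('scene','s2');print(env.state()['eef_pos'])"; python3 m.py 2
```

```text
[ 553.4867412  -100.3194675    27.42154922]
top yel 4127 [421. 169.] rimz 44.5 circ [ 734. -283.] 94 ellray [ 736.1 -285.3   30. ]
top yel 276 [313. 219.] rimz 30.9 circ [557. -22.] 79 ellray [610.9 -10.4  30. ]
top yel 2226 [410. 339.] rimz 45.1 circ [ 328. -218.] 93 ellray [ 318.4 -231.6   30. ]
scene yel 2055 [225. 235.] rimz 43.7 circ [ 334. -222.] 93 ellray 
scene yel 1011 [318. 273.] rimz 30.1 circ [586. -46.] 79 ellray 
scene yel 4562 [250. 357.] rimz 44.3 circ [ 736. -286.] 94 ellray 
scene red 102 [345. 203.] med [445.7 124.9 105.2] rect [444.8 125.2] [33.7 40.3] 88.0
```

View pics/s2.png

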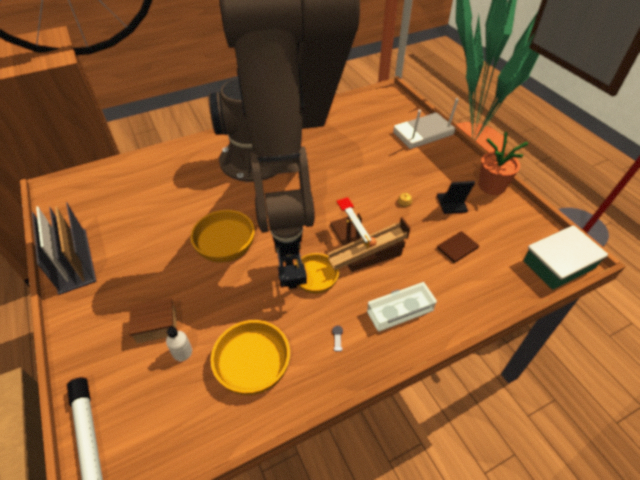

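The dish has slid most of the way; in this view it is at (318,273), partly hidden by the gripper. I'll fit its rim circle at the known radius.

```bash
cat > c.py <<'E'
from h import *
import sys
from scipy.optimize import least_squares
for tag in sys.argv[1:]:
  for n in('top','scene'):
    z=np.load(f'pics/{n[0]}{tag}.npz');P=pts(n,z['d']);h=cv2.cvtColor(z['p'],cv2.COLOR_RGB2HSV)
    m=(abs(h[...,0].astype(int)-22)<6)&(h[...,1]>190)&(abs(P[...,2]-29.5)<3)&(np.hypot(P[...,0]-565,P[...,1]+70)<130)
    q=P[m][:,:2]
    s=least_squares(lambda c:np.hypot(*(q-c).T)-62.5,[570,-50],loss='soft_l1',f_scale=2); print(tag,n,len(q),s.x.round(1),'res',np.median(abs(s.fun)).round(1))
E
python3 c.py 0 2
```

```text
0 top 232 [ 545.9 -123.5] res 1.2
0 scene 201 [ 547.9 -128.7] res 1.5
2 top 28 [572.4 -31. ] res 1.1
2 scene 129 [574.9 -36.2] res 1.4
```

Top view only, so both points share one frame: the dish is at (572, −31) and the drop spot at (576, −23). I'll push 8 mm more, then retreat and lift.

Emit:
{"op": "drive_tool", "data": {
  "deltas": "0.02 0.04 0 0;0.02 0.04 0 0;0 0 0 0;0 0 0 0;-0.06 -0.2 0 0;-0.06 -0.2 0 0;0 0 0.3 0;0 0 0.3 0;0 0 0.3 0;0 0 0.3 0"
}}

```text
t: 5.63
eef_pos: [545.4, -132.6, 149.0]
tcp_rot: [-3.141, -0.0, 1.278]
ft_force: [0.9, -0.3, 0.2]
opening: 0.653
grip_force: 0.0
```

Emit:
{"op": "drive_tool", "data": {
  "deltas": "-0.1 -0.3 0.3 0;-0.1 -0.3 0.3 0;-0.1 -0.3 0 0;-0.1 -0.3 0 0;0 0 0 0;0 0 0 0",
  "gripper": 1
}}

```text
t: 6.13
eef_pos: [506.0, -251.0, 205.1]
tcp_rot: [3.141, -0.0, 1.276]
ft_force: [0.6, 0.1, -0.2]
opening: 0.288
grip_force: 0.0
```

```bash
python3 -c "
from h import *
grab('top','t3');grab('scene','s3');print(env.state()['eef_pos'],env.state()['opening'])"; python3 c.py 3; python3 m.py 3|grep red
```

```text
[ 506.51872541 -249.36985869  204.81257069] 0.19943714133190277
3 top 193 [577.5 -24.2] res 1.3
3 scene 187 [579.  -29.5] res 1.5
scene red 101 [344. 203.] med [444.2 124.7 105.4] rect [445.8 125.2] [35.1 38.1] 89.5
```

View pics/t3.png

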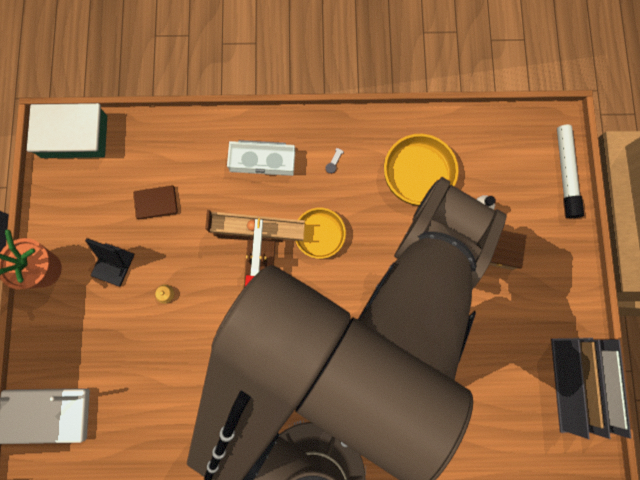

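The dish is centred, at (577.5, −24) against (576, −23), and in the picture it stands at (320,232) under the lip at (305,230). Next I take the shut gripper over the pad at (442, 128).

Emit:
{"op": "drive_tool", "data": {
  "deltas": "-0.046 0.27 0 0.037;-0.046 0.27 0 0.037;-0.046 0.27 0 0.037;-0.046 0.27 0 0.037;-0.046 0.27 0 0.037;-0.046 0.27 0 0.037;-0.046 0.27 0 0.037",
  "gripper": 1
}}

```text
t: 6.82
eef_pos: [473.9, -58.4, 205.0]
tcp_rot: [3.142, -0.0, 2.1]
ft_force: [0.2, -0.4, 0.3]
opening: 0.006
grip_force: 0.0
```

Emit:
{"op": "drive_tool", "data": {
  "deltas": "-0.046 0.27 0 0.037;-0.046 0.27 0 0.037;-0.046 0.27 0 0.037;-0.046 0.27 0 0.037;-0.046 0.27 0 0.037;-0.046 0.27 0 0.037;-0.046 0.27 0 0.037;0 0 0 0;0 0 0 0"
}}

```text
t: 7.57
eef_pos: [441.4, 130.0, 204.9]
tcp_rot: [3.142, -0.0, 2.909]
ft_force: [0.1, 0.7, 0.4]
opening: 0.005
grip_force: 0.0
```

Emit:
{"op": "drive_tool", "data": {
  "deltas": "0 -0.02 -0.3 0;0 0 -0.3 0;0 0 -0.17 0;0 0 -0.04 0;0 0 -0.04 0;0 0 -0.04 0;0 0 -0.04 0;0 0 -0.04 0;0 0 -0.04 0;0 0 0 0"
}}

```text
t: 8.4
eef_pos: [443.0, 126.2, 104.1]
tcp_rot: [3.141, 0.002, 2.906]
ft_force: [-0.4, -1.1, 5.0]
opening: 0.009
grip_force: 2.3
```

Emit:
{"op": "drive_tool", "data": {
  "deltas": "0 0 -0.035 0;0 0 0 0;0 0 0 0;0 0 0 0;0 0 0 0;0 0 0 0;0 0 0 0;0 0 0 0;0 0 0 0;0 0 0 0"
}}

```text
t: 9.23
eef_pos: [443.1, 126.3, 101.2]
tcp_rot: [3.141, 0.002, 2.906]
ft_force: [0.3, -0.2, 6.0]
opening: 0.004
grip_force: 2.5
```

```bash
python3 - <<'E'
from h import *
p,d=grab('scene','s4')
cv2.imwrite('pics/crop4.png',cv2.resize(p[170:310,230:430],None,fx=4,fy=4,interpolation=2)[:,:,::-1]);print(env.state()['ft_force'])
E
```

```text
[1.74646477 0.16368883 5.80812127]
```

View pics/crop4.png

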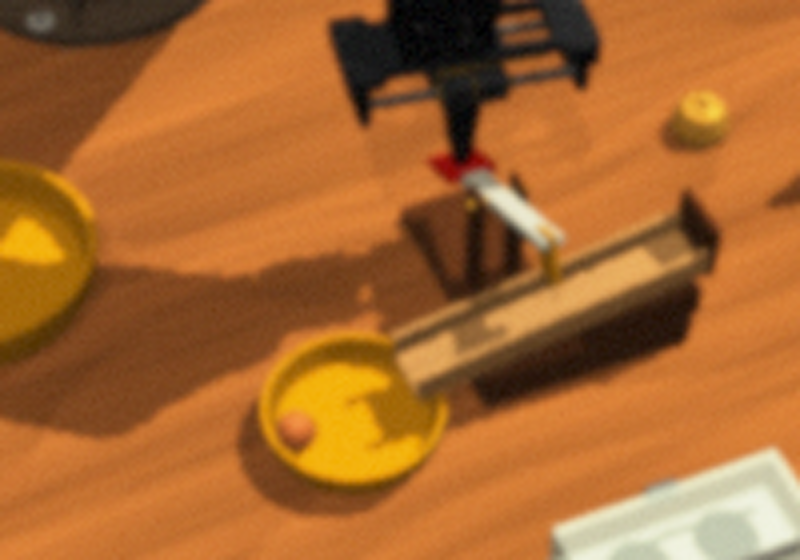

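The ball is in the dish at crop (296,430), and the gate is up at (552,255). I'll release the lever gently and lift away.

Emit:
{"op": "drive_tool", "data": {
  "deltas": "0 0 0.06 0;0 0 0.06 0;0 0 0.06 0;0 0 0.06 0;0 0 0.15 0;0 0 0.25 0;0 0 0.25 0;0 0 0.2 0;0 0 0 0;0 0 0 0"
}}

```text
t: 10.12
eef_pos: [442.5, 126.2, 210.5]
tcp_rot: [3.141, 0.003, 2.906]
ft_force: [-1.2, -0.2, -1.1]
opening: 0.006
grip_force: 0.0
```

Emit:
{"op": "drive_tool", "data": {
  "deltas": "0 0 0 0;0 0 0 0;0 0 0 0;0 0 0 0;0 0 0 0;0 0 0 0;0 0 0 0;0 0 0 0"
}}

```text
t: 10.78
eef_pos: [442.2, 126.2, 209.5]
tcp_rot: [3.142, -0.0, 2.906]
ft_force: [-0.4, 0.1, 0.9]
opening: 0.005
grip_force: 0.0
```

```bash
python3 - <<'E'
from h import *
p,d=grab('scene','s5')
cv2.imwrite('pics/crop5.png',cv2.resize(p[170:310,230:430],None,fx=4,fy=4,interpolation=2)[:,:,::-1])
E
python3 m.py 5 2>/dev/null | grep red; grab= python3 -c "
from h import *
grab('top','t5')"; python3 c.py 5; python3 m.py 5|grep red
```

```text
5 top 192 [577.2 -24.1] res 1.2
5 scene 175 [578.7 -29.2] res 1.3
scene red 103 [344. 203.] med [445.1 124.6 105.5] rect [444.5 125.5] [33.7 42.1] 83.3
```

View pics/crop5.png

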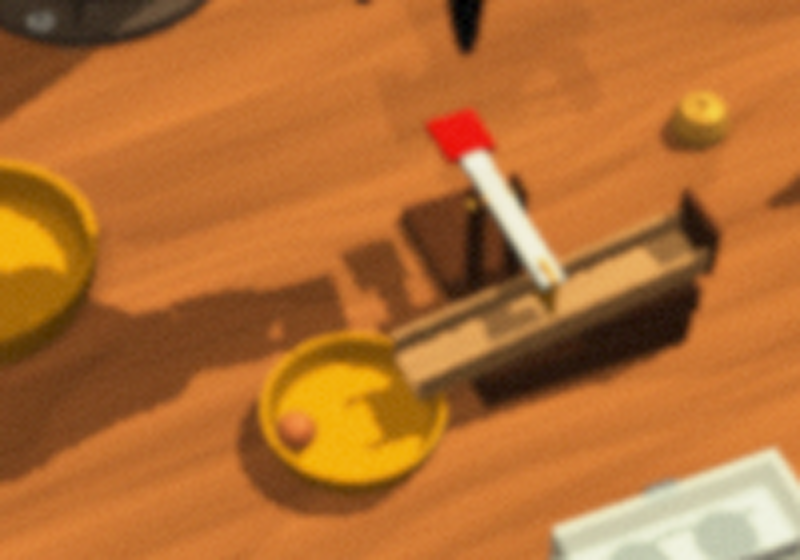

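The lever is back up (pad z 105.5 mm), the ball lies still in the dish at crop (296,430), and the gripper is clear of everything.

```bash
python3 -c "
from cell import env
print(env.job_done())"
```

```text
the job is handed in; nothing more can be done
None
```

The job is handed in at about 11 s: the dish stands about 2 mm from the drop spot, the ball rolled into it by itself, the lever is back up, and the arm touched nothing but the dish and the red pad.

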